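# Seat the demonstration flywheel in its bearing stand

## Robot

A 6-joint arm with a two-finger parallel gripper is mounted at the origin on the work surface. World frame = base frame: x ahead of the robot, y to its left, z up, the work surface at z = 0. Lengths are in m, angles in rad, forces in N, time in s.
With the tool pointing down it reaches from about 0.275 to 1 m from the base axis. Payload 8.4 kg.
Tool frame: the origin (TCP) lies midway between the tips of the shut fingers; the grasp point (between the pads) lies 19 mm behind it; z points along the fingers, y is the line along which they close (so a half turn about z gives the same grasp; the last joint's range is limited). The gripper opens to 85 mm and grips with 20 to 120 N. Pads are 22 mm wide; open, the fingers measure 114 mm over their backs; the gripper's body (76 mm by 85 mm) begins 54 mm behind the grasp point. The pads swing forward as they close: fully open they stand 13 mm farther back than shut.
Start: joints at [-1.124, 0.353, 1.633, -0, 1.155, -0.002], TCP at [0.271, -0.563, 0.231] pointing down, gripper open.
Joint ranges: [-2.63, 2.63], [-0.92, 2.1], [0.06, 2.66], [-1.3, 4.44], [0, 2.69], [-3.02, 3.02]. Speed limits (rad/s): [2.22, 2.22, 2.79, 3.14, 3.14, 3.14].

## Interface

Orientations are given as a unit quaternion [x, y, z, w].
In Python, from bench import robot gives the robot as it stands.
- The arm moves only by the tool servo_tool, never from a script. Its argument "steps" is a list of rows, each an object of numbers: "x", "y", "z": the shift along the world's x, y, z each as a share of 800 mm, from -1 to 1; "ax", "ay", "az": the turn, a rotation vector about the world's x, y, z each as a share of 90 degrees, from -1 to 1. In form: [{"x": .., "y": .., "z": .., "ax": .., "ay": .., "az": ..}, ...]. A call has 1 to 20 rows; each row is the pose to reach, as a shift and turn from the pose commanded when the call began; what a row does not reach only later rows make up. A row lasts 1/10 s, in which the tool goes at most 50 mm and 8.59 degrees, less where a joint would pass 70% of its speed; a pose out of reach is approached as far as the arm can. A call with a number of a shift or a turn outside -1 to 1 is refused whole. A call with a gripper value outside its range is refused whole. "jaw" is the opening, from -1 (shut) to 1 (fully open), set as the call begins (left out, the last holds). The fingers move at their own pace and stop on an object; the grip force is fixed at half the most. Time passes only in rows, so rows that repeat a pose let the fingers close. It gives the time, the measured TCP pose, the force, the opening and the grip force at its end, in the units of the state.
- robot.read_state(): the state, without advancing time (a new reading comes with each control period).
- robot.grab_frame(name): name is "side" or "top"; returns the picture (420x560x3 uint8, blue, green, red); there is no depth.
- robot.camera_params(name): a dict with "fovy" (degrees; the focal length in pixels is half the picture's height over the tangent of half this angle, whatever the lens; pixels are square), "cx", "cy" (the principal point, pixels), "R" (3x3) and "t" (3): a world point X has camera coordinates R X + t. Camera axes: x right, y down, z forward; pixel columns grow to the right and rows downward; lengths in m; the calibration is good to about 2 mm. A picture is of the moment at which its call begins. camera_params takes no time and is no camera call.
- robot.finish_job(): hands the job in; it is judged then, once.
The state is a dict: "time_s": time; "qpos": joint angles; "joint_vel": joint speeds; "joint_torque": joint torques, N m; "ee_pos": TCP position; "orientation": TCP orientation; "contact_force": force on the tool from outside, world axes, zero at the start; "moment": the same for the moment, N m; "grip_width": finger opening in m; "grip_force": force on a finger pad.
Only numpy, scipy, OpenCV 4.12 (cv2) and the standard library are available. Lean on these libraries where they do the work, as an engineer would, in place of code of your own. Each camera call takes 0.05 s, during which the arm holds its last target. There are 200 camera calls.

## Task

Lift the flywheel off its wooden rest, lower its axle into the slots of both posts of the bearing stand, and press it down past the red spring noses until both ends of the axle sit fully home on the bearing floors; then let go and move clear. Press gently (never push with more than about 25 N), do not let the wheel drop into place, and leave the bottle, the beaker and the white power supply where they are.

Things in the scene. Friction and masses are not known exactly. Their poses are not given: they have to be found in the camera images.
- wheel_center (a point): Centre of the loose flywheel (0.27 to 0.43 kg): aluminium disc, 90 mm diameter, 20 mm thick, navy rim, on a level steel axle 10 mm in diameter, 160 mm long (80 mm each side). Site y runs along the axle; x and z turn with the wheel. Starts on the wooden rest, axle 63 mm above the bench. Grip the two flat faces from above near the disc's top, fingertips above the axle.
- axle_a (a point): Point on the axle's centre line, 66 mm from the wheel's centre towards the wheel's +y; this part of the axle comes to lie on a bearing floor. Either end may go in either slot.
- axle_b (a point): The like point on the axle, 66 mm from the wheel's centre towards the wheel's -y.
- stand: Bearing stand, fixed: white base 120 x 180 x 8 mm, two navy posts 102 mm high, 10 mm thick, 40 mm wide, centred at y = +55 and -55 mm in its frame (100 mm free between). Origin on the bench under its centre, z up, y through both posts: the axle must lie along y. Each post has a slot open at the top, 12 mm wide in x, its mouth flared to 28 mm (funnel from 102 to 90 mm height).
- slot_a (a point): Middle of the slot in the post at the stand's +y, at the flare's lower end, 90 mm above the bench. On the outside of each post (61 to 71 mm from the stand's centre) is a brass bearing: a flat floor for the axle and, above it, two red round noses sprung in from the sides, which the axle must be pressed between. The noses then hold it down on the floor.
- slot_b (a point): The like point in the post at the stand's -y. The bearings' height differs each time (both alike), unmeasured: the seated axle centre is 61 to 79 mm above the bench, found by feel. The axle meets the noses about 9 mm above its seat; both ends together then take about 10 to 19 N of push, easing to under 5 N past the noses' middle, 3 mm above the seat, before it stands hard on the floors.
- rest: Wooden parking rest, fixed: base 90 x 150 x 10 mm with two wooden uprights (y = +-54 to +-66 mm in its frame) on whose flat tops, 58 mm above the bench, the axle lies between stops 14 mm apart and 8 mm high. Origin on the bench at its middle. Lift the wheel straight up out of it.
- reagent: Bystander: glass bottle with red cap, 52 mm wide, 120 mm high; origin under its centre.
- beaker: Bystander: glass beaker, 64 mm wide, 85 mm high; origin under its centre.
- supply: Bystander: white power supply box with a navy end, 120 x 90 x 85 mm; origin under its centre.
Not all that is in view belongs to the job. There is more than one size of the part that bears wheel_center; the job needs the middle-sized.

How it is judged:
On the way, in this order (a step that is already met when the one before it is completed fails the run):
1. the flywheel is lifted clear of its rest (height (world z) of wheel_center above 0.1 m and contact force between flywheel and rest below 0.05 N and contact force between flywheel and stand below 0.05 N), for 0.1 s.
2. the axle, still held, has entered both slots (horizontal distance between wheel_center and stand below 0.015 m and angle between the y axis of wheel_center and the y axis of stand, either way round below 0.06 rad and height (world z) of each of axle_a, axle_b below 0.092 m and contact force between the fingers and flywheel above 0.5 N), for 0.05 s.
At the end, for the whole second after the job is handed in: The axle lies in both slots, level and in line with the posts within 0.03 rad, each end resting on its bearing floor (at least 0.3 N on each), wheel within 15 mm of the middle of the stand, released and at rest (contact force between flywheel and floor_a above 0.3 N and contact force between flywheel and floor_b above 0.3 N and horizontal distance between wheel_center and stand below 0.015 m and angle between the y axis of wheel_center and the y axis of stand, either way round below 0.03 rad and height (world z) of each of axle_a, axle_b below 0.082 m and linear speed of flywheel below 0.02 m/s and angular speed of flywheel below 0.3 rad/s); the robot touches nothing.
It fails at once if the flywheel is pressed or knocked too hard against the stand (all contact forces, the noses' pinch included, above 45 N in sum; a downward push of 25 N stays within this) (contact force between flywheel and stand above 45 N).
It fails at once if the stand is hit by the robot with more than 15 N (contact force between the arm and stand above 15 N).
It fails at once if the flywheel is dropped (moves faster than 0.25 m/s while not held) (linear speed of flywheel above 0.25 m/s and contact force between the fingers and flywheel below 0.1 N).
It fails at once if the bottle, the beaker or the power supply is moved more than 15 mm (distance of any of reagent, beaker, supply from where it was at the start of the episode above 0.015 m).
It also fails if it takes over 72 s, if anything falls off the work surface, if the arm or the gripper's body presses on something with over 40 N, if the wrist force passes 120 N, or if a joint passes its speed limit or range.

## Working session

There is one attempt and no reset: what is moved stays moved. The work goes in short steps, Python scripts to look and compute and a tool call to move; the robot and the scene stay as the last step left them, time stands still between calls to the robot, and variables do not carry over. Pictures are saved under pics/ and viewed, at most 10 in all, crops included, and the job is handed in when it is done.

Besides the shell and the picture viewer there is one more tool, called after "Call:" as name(argument=value, ...), one argument or row to a line, values as JSON. servo_tool: Moves the arm, as the interface text tells. Shift numbers are shares of 800 mm and turn numbers shares of 90 degrees, none past 1 either way. Its arguments: {"type":"object","properties":{"steps":{"type":"array"},"jaw":{"type":"number"}},"required":["steps"]}

```bash
mkdir -p pics
python3 - <<'E'
from bench import robot
import cv2
for n in("top","side"):
    cv2.imwrite(f"pics/{n}0.png",robot.grab_frame(n)); print(n,robot.camera_params(n))
s=robot.read_state();print(s)
E
```

```text
top {'fovy': 48.40972819247997, 'cx': 281.49739449549077, 'cy': 207.26460469440227, 'R': array([[ 0.00870021, -0.99987611, -0.01311772],
       [-0.99606006, -0.00750774, -0.08836281],
       [ 0.08825338,  0.01383481, -0.99600198]]), 't': array([0.015138  , 0.55717143, 0.91132386])}
side {'fovy': 51.94148618672868, 'cx': 269.66367012767006, 'cy': 214.85607048351974, 'R': array([[-0.84879313, -0.52850073, -0.01540147],
       [-0.25155532,  0.42928628, -0.86742908],
       [ 0.46504855, -0.73239352, -0.49732241]]), 't': array([0.47913594, 0.20832704, 0.65338494])}
{'time_s': 0.1, 'qpos': array([-1.12441016e+00,  3.53572436e-01,  1.63404891e+00,  3.63376912e-05,
        1.15522288e+00, -2.36161564e-03]), 'joint_vel': array([ 3.61377888e-04, -3.24177343e-04, -3.08798316e-03, -1.46558106e-03,
       -2.59368907e-04,  6.28225763e-05]), 'joint_torque': array([-2.62444892e-04, -6.06359053e+01, -3.42818820e+01, -5.71213127e-05,
        3.81323596e-03, -1.89561979e-05]), 'ee_pos': array([ 0.27099547, -0.56271766,  0.23064544]), 'orientation': array([ 9.74935048e-01,  2.22488787e-01, -1.21583689e-04, -6.14085906e-04]), 'contact_force': array([ 0.3896314 ,  0.35510284, -0.75344815]), 'moment': array([ 0.08644416,  0.01805162, -0.01677671]), 'grip_force': 0.0, 'grip_width': 0.08545007346727891}
```

View pics/top0.png

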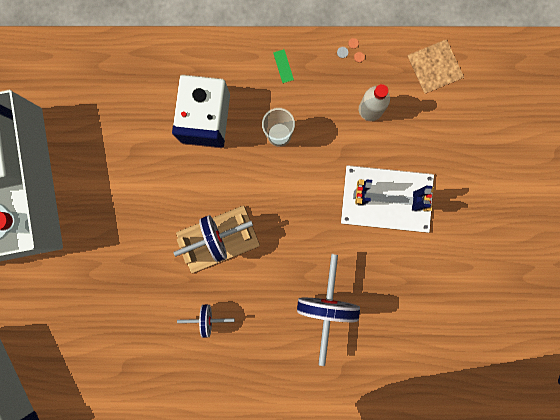

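View pics/side0.png

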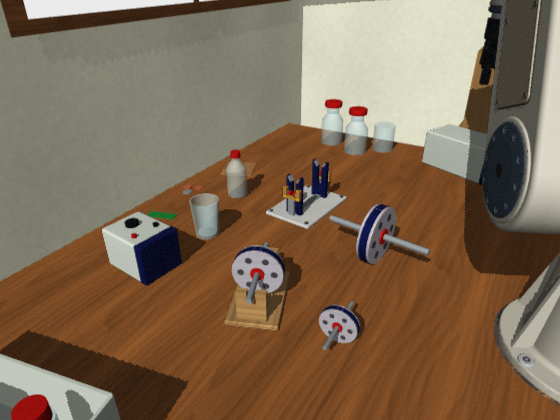

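Top view: the rest wheel is at about (213,238), with axle ends near (175,253) and (252,224). The stand base is centred at about (389,198). I'll enlarge both, from both cameras.

Run:
```python
import cv2,numpy as np
t=cv2.imread("pics/top0.png");s=cv2.imread("pics/side0.png")
def c(im,x,y,w,h,k): return cv2.resize(im[y:y+h,x:x+w],None,fx=k,fy=k,interpolation=cv2.INTER_CUBIC)
cv2.imwrite("pics/c1.png",np.hstack([c(t,165,198,100,80,4),c(t,338,158,100,80,4)]))
cv2.imwrite("pics/c2.png",np.hstack([c(s,215,230,100,100,4),c(s,258,145,100,100,4)]))
```

```text
(no output)
```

View pics/c1.png

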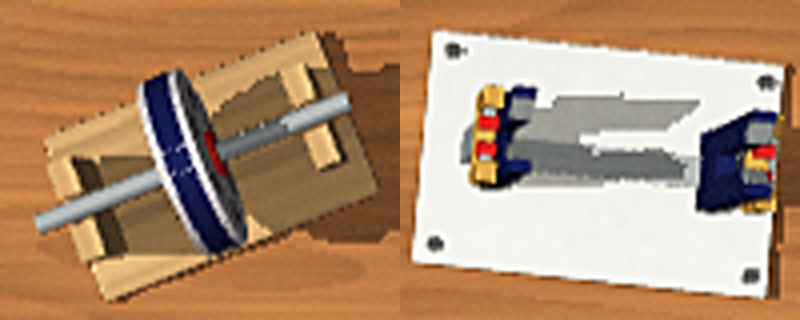

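View pics/c2.png

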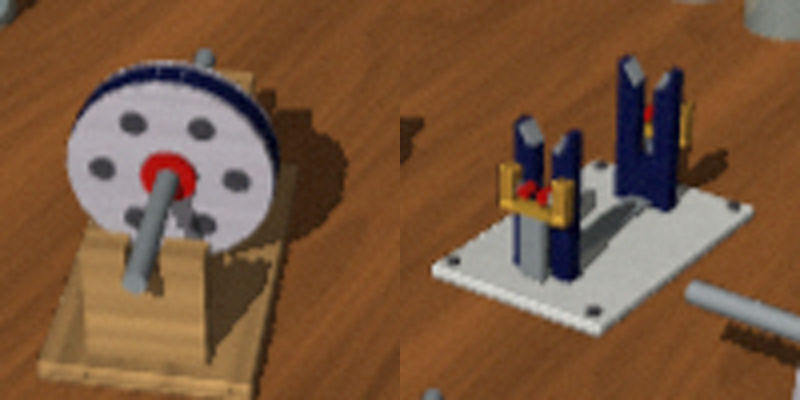

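Crops: in the top view the axle ends are at full-frame (174.6,253.8) and (252.3,224). The base corners are near (346.7,165.7), (434.7,174.5), (430.5,232) and (341.5,223.5). In the side view the axle ends are near (249.5,300.5) and (266.2,244.2). I'll fit the poses to these.

```bash
cat > h.py <<'E'
import numpy as np
from bench import robot
from scipy.optimize import least_squares
P={n:robot.camera_params(n) for n in("top","side")}
def proj(n,X):
    p=P[n];c=np.atleast_2d(X)@np.array(p["R"]).T+p["t"];f=210/np.tan(np.radians(p["fovy"]/2))
    return c[:,:2]/c[:,2:]*f+[p["cx"],p["cy"]]
def ray(n,uv,z):
    p=P[n];R=np.array(p["R"]);f=210/np.tan(np.radians(p["fovy"]/2))
    d=R.T@[(uv[0]-p["cx"])/f,(uv[1]-p["cy"])/f,1];o=-R.T@p["t"];return o+d*(z-o[2])/d[2]
def place(q,L):
    c,s=np.cos(q[2]),np.sin(q[2]);L=np.array(L,float);return L@np.array([[c,s,0],[-s,c,0],[0,0,1]])+[q[0],q[1],0]
def fit(obs,q0):
    r=lambda q:np.concatenate([proj(n,place(q,[l]))[0]-uv for n,l,uv in obs])
    s=least_squares(r,q0,loss="soft_l1");return s.x,r(s.x).reshape(-1,2).round(1).tolist()
E
python3 - <<'E'
from h import *
t=lambda x,y,ox,oy:(ox+(x-1.5)/4,oy+(y-1.5)/4)
for z,a,b,n in((.063,(40,224),(349,104),"top"),(.063,(137,283),(205,57),"side")):
    o=(165,198) if n=="top" else (215,230)
    A=ray(n,t(*a,*o),z);B=ray(n,t(*b,*o),z);print(n,A,B,np.linalg.norm(A-B),(A+B)/2,np.arctan2(-(A-B)[0],(A-B)[1]))
ax=[("top",(0,.08,.063),t(40,224,165,198)),("top",(0,-.08,.063),t(349,104,165,198)),("side",(0,.08,.063),t(137,281,215,230)),("side",(0,-.08,.063),t(205,57,215,230))]
print("wheel all",fit(ax,[.4,.2,.3]));print("top",fit(ax[:2],[.4,.2,.3]))
O=(338,158);S=(258,145)
st=[("top",(.06,.09,.008),t(35,31,*O)),("top",(.06,-.09,.008),t(387,65,*O)),("top",(-.06,-.09,.008),t(369,296,*O)),("top",(-.06,.09,.008),t(14,262,*O)),
("side",(.06,.09,.008),t(33,267,*S)),("side",(-.06,.09,.008),t(198,325,*S)),("side",(-.06,-.09,.008),t(353,209,*S))]
print("stand",fit(st,[.45,-.2,0]));print("top",fit(st[:4],[.45,-.2,0]))
E
```

```text
top [0.46318576 0.22255175 0.063     ] [0.52172539 0.07565323 0.063     ] 0.1581330543218473 [0.49245558 0.14910249 0.063     ] 0.3792159417041054
side [0.46219997 0.22385555 0.063     ] [0.52426696 0.07623439 0.063     ] 0.16013843190475954 [0.49323346 0.15004497 0.063     ] 0.3980086149255607
wheel all (array([0.49308143, 0.1492903 , 0.38907552]), [[-0.4, 0.2], [0.2, -0.9], [-0.1, 0.2], [0.7, -0.1]])
top (array([0.49246423, 0.14909929, 0.37874945]), [[-0.5, 0.2], [0.5, -0.2]])
stand (array([ 0.57847727, -0.19646599, -0.09218173]), [[-0.1, -0.3], [-0.2, -0.3], [0.0, 0.4], [-0.1, 0.0], [-0.5, -0.5], [0.5, 0.2], [0.4, -0.8]])
top (array([ 0.57841385, -0.19663176, -0.09133089]), [[-0.0, -0.3], [-0.1, -0.3], [0.1, 0.4], [0.0, 0.1]])
```

Call:
servo_tool(
  steps=[
    {"x": 0.05, "y": 0.05, "z": 0, "az": 0},
    {"x": 0.277, "y": 0.89, "z": -0.038, "az": -0.041},
    {"x": 0.277, "y": 0.89, "z": -0.038, "az": -0.041},
    {"x": 0.277, "y": 0.89, "z": -0.038, "az": -0.041},
    {"x": 0.277, "y": 0.89, "z": -0.038, "az": -0.041},
    {"x": 0.277, "y": 0.89, "z": -0.038, "az": -0.041},
    {"x": 0.277, "y": 0.89, "z": -0.038, "az": -0.041},
    {"x": 0.277, "y": 0.89, "z": -0.038, "az": -0.041},
    {"x": 0.277, "y": 0.89, "z": -0.038, "az": -0.041},
    {"x": 0.277, "y": 0.89, "z": -0.038, "az": -0.041},
    {"x": 0.277, "y": 0.89, "z": -0.038, "az": -0.041},
    {"x": 0.277, "y": 0.89, "z": -0.038, "az": -0.041},
    {"x": 0.277, "y": 0.89, "z": -0.038, "az": -0.041},
    {"x": 0.277, "y": 0.89, "z": -0.038, "az": -0.041},
    {"x": 0.277, "y": 0.89, "z": -0.038, "az": -0.041},
    {"x": 0.277, "y": 0.89, "z": -0.038, "az": -0.041},
    {"x": 0.277, "y": 0.89, "z": -0.038, "az": -0.041},
    {"x": 0.277, "y": 0.89, "z": -0.038, "az": -0.041},
    {"x": 0.277, "y": 0.89, "z": -0.038, "az": -0.041},
    {"x": 0.277, "y": 0.89, "z": -0.038, "az": -0.041},
  ],
  jaw=0.5,
)

```text
invalid input at $.steps[0]: expected keys x, y, z, ax, ay, az
```

Call:
servo_tool(
  steps=[
    {"x": 0.277, "y": 0.89, "z": -0.038, "ax": 0, "ay": 0, "az": -0.041},
    {"x": 0.277, "y": 0.89, "z": -0.038, "ax": 0, "ay": 0, "az": -0.041},
    {"x": 0.277, "y": 0.89, "z": -0.038, "ax": 0, "ay": 0, "az": -0.041},
    {"x": 0.277, "y": 0.89, "z": -0.038, "ax": 0, "ay": 0, "az": -0.041},
    {"x": 0.277, "y": 0.89, "z": -0.038, "ax": 0, "ay": 0, "az": -0.041},
    {"x": 0.277, "y": 0.89, "z": -0.038, "ax": 0, "ay": 0, "az": -0.041},
    {"x": 0.277, "y": 0.89, "z": -0.038, "ax": 0, "ay": 0, "az": -0.041},
    {"x": 0.277, "y": 0.89, "z": -0.038, "ax": 0, "ay": 0, "az": -0.041},
    {"x": 0.277, "y": 0.89, "z": -0.038, "ax": 0, "ay": 0, "az": -0.041},
    {"x": 0.277, "y": 0.89, "z": -0.038, "ax": 0, "ay": 0, "az": -0.041},
    {"x": 0.277, "y": 0.89, "z": -0.038, "ax": 0, "ay": 0, "az": -0.041},
    {"x": 0.277, "y": 0.89, "z": -0.038, "ax": 0, "ay": 0, "az": -0.041},
    {"x": 0.277, "y": 0.89, "z": -0.038, "ax": 0, "ay": 0, "az": -0.041},
    {"x": 0.277, "y": 0.89, "z": -0.038, "ax": 0, "ay": 0, "az": -0.041},
    {"x": 0.277, "y": 0.89, "z": -0.038, "ax": 0, "ay": 0, "az": -0.041},
    {"x": 0.277, "y": 0.89, "z": -0.038, "ax": 0, "ay": 0, "az": -0.041},
    {"x": 0.277, "y": 0.89, "z": -0.038, "ax": 0, "ay": 0, "az": -0.041},
    {"x": 0.277, "y": 0.89, "z": -0.038, "ax": 0, "ay": 0, "az": -0.041},
    {"x": 0.277, "y": 0.89, "z": -0.038, "ax": 0, "ay": 0, "az": -0.041},
    {"x": 0.277, "y": 0.89, "z": -0.038, "ax": 0, "ay": 0, "az": -0.041},
  ],
  jaw=0.5,
)

```text
time_s: 2.1
ee_pos: [0.4926, 0.1478, 0.201]
orientation: [0.982, 0.19, 0.0, 0.0]
contact_force: [0.9, -0.9, -0.6]
grip_width: 0.0641
grip_force: 0.0
```

Call:
servo_tool(
  steps=[
    {"x": 0, "y": 0.001, "z": -0.05, "ax": 0, "ay": 0, "az": 0},
    {"x": 0, "y": 0.001, "z": -0.1, "ax": 0, "ay": 0, "az": 0},
    {"x": 0, "y": 0.001, "z": -0.115, "ax": 0, "ay": 0, "az": 0},
    {"x": 0, "y": 0.001, "z": -0.13, "ax": 0, "ay": 0, "az": 0},
    {"x": 0, "y": 0.001, "z": -0.14, "ax": 0, "ay": 0, "az": 0},
    {"x": 0, "y": 0.001, "z": -0.15, "ax": 0, "ay": 0, "az": 0},
    {"x": 0, "y": 0.001, "z": -0.151, "ax": 0, "ay": 0, "az": 0},
    {"x": 0, "y": 0.001, "z": -0.151, "ax": 0, "ay": 0, "az": 0},
    {"x": 0, "y": 0.001, "z": -0.151, "ax": 0, "ay": 0, "az": 0},
  ],
)

```text
time_s: 3.0
ee_pos: [0.4933, 0.1499, 0.0807]
orientation: [0.982, 0.191, 0.001, -0.0]
contact_force: [0.3, -0.5, 0.1]
grip_width: 0.064
grip_force: 0.0
```

Run:
```python
from h import *
import cv2
c=lambda im,x,y,w,h,k:cv2.resize(im[y:y+h,x:x+w],None,fx=k,fy=k,interpolation=cv2.INTER_CUBIC)
cv2.imwrite("pics/g1.png",np.hstack([c(robot.grab_frame("side"),205,200,100,130,4),c(robot.grab_frame("top"),160,175,100,130,4)]))
s=robot.read_state();print(s["ee_pos"],s["contact_force"])
```

```text
[0.49313229 0.14983999 0.08063142] [0.45726945 0.26130137 0.45357765]
```

View pics/g1.png

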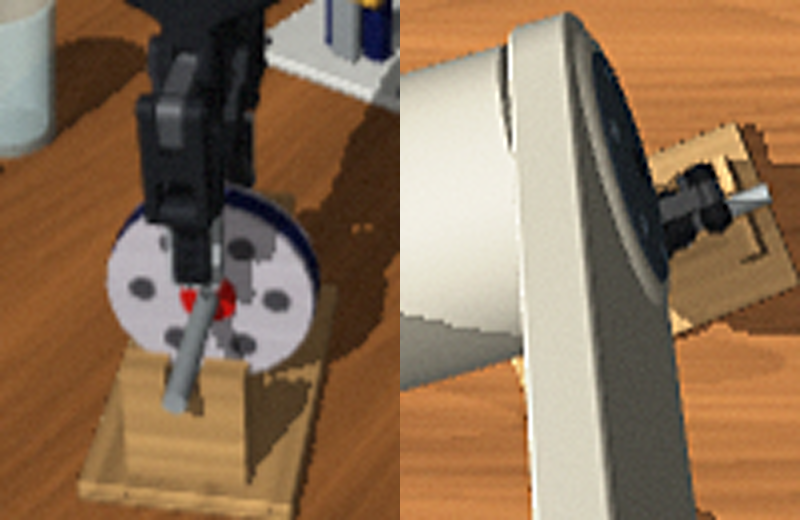

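The side view shows the fingers straddling the disc above the axle, in line with it. Closing now.

Call:
servo_tool(
  steps=[
    {"x": 0, "y": 0, "z": 0, "ax": 0, "ay": 0, "az": 0},
    {"x": 0, "y": 0, "z": 0, "ax": 0, "ay": 0, "az": 0},
    {"x": 0, "y": 0, "z": 0, "ax": 0, "ay": 0, "az": 0},
    {"x": 0, "y": 0, "z": 0, "ax": 0, "ay": 0, "az": 0},
    {"x": 0, "y": 0, "z": 0, "ax": 0, "ay": 0, "az": 0},
    {"x": 0, "y": 0, "z": 0, "ax": 0, "ay": 0, "az": 0},
    {"x": 0, "y": 0, "z": 0, "ax": 0, "ay": 0, "az": 0},
    {"x": 0, "y": 0, "z": 0, "ax": 0, "ay": 0, "az": 0},
    {"x": 0, "y": 0, "z": 0, "ax": 0, "ay": 0, "az": 0},
    {"x": 0, "y": 0, "z": 0, "ax": 0, "ay": 0, "az": 0},
  ],
  jaw=-0.9,
)

```text
time_s: 4.1
ee_pos: [0.493, 0.1496, 0.0803]
orientation: [0.982, 0.191, 0.0, 0.0]
contact_force: [-0.1, -1.7, 5.6]
grip_width: 0.0191
grip_force: 58.7
```

Call:
servo_tool(
  steps=[
    {"x": 0, "y": 0, "z": 0.01, "ax": 0, "ay": 0, "az": 0},
    {"x": 0, "y": 0, "z": 0.025, "ax": 0, "ay": 0, "az": 0},
    {"x": 0, "y": 0, "z": 0.045, "ax": 0, "ay": 0, "az": 0},
    {"x": 0, "y": 0, "z": 0.07, "ax": 0, "ay": 0, "az": 0},
    {"x": 0, "y": 0, "z": 0.1, "ax": 0, "ay": 0, "az": 0},
    {"x": 0, "y": 0, "z": 0.12, "ax": 0, "ay": 0, "az": 0},
    {"x": 0, "y": 0, "z": 0.125, "ax": 0, "ay": 0, "az": 0},
    {"x": 0, "y": 0, "z": 0.125, "ax": 0, "ay": 0, "az": 0},
    {"x": 0, "y": 0, "z": 0.125, "ax": 0, "ay": 0, "az": 0},
  ],
)

```text
time_s: 5.0
ee_pos: [0.4922, 0.1496, 0.1795]
orientation: [0.982, 0.191, -0.001, 0.0]
contact_force: [-0.2, 0.1, -3.2]
grip_width: 0.0191
grip_force: 58.9
```

Call:
servo_tool(
  steps=[
    {"x": 0.005, "y": -0.02, "z": 0, "ax": 0, "ay": 0, "az": -0.02},
    {"x": 0.015, "y": -0.06, "z": 0, "ax": 0, "ay": 0, "az": -0.05},
    {"x": 0.026, "y": -0.106, "z": 0, "ax": 0, "ay": 0, "az": -0.08},
    {"x": 0.038, "y": -0.154, "z": 0, "ax": 0, "ay": 0, "az": -0.11},
    {"x": 0.05, "y": -0.202, "z": 0, "ax": 0, "ay": 0, "az": -0.14},
    {"x": 0.062, "y": -0.25, "z": 0, "ax": 0, "ay": 0, "az": -0.17},
    {"x": 0.073, "y": -0.296, "z": 0, "ax": 0, "ay": 0, "az": -0.2},
    {"x": 0.083, "y": -0.336, "z": 0, "ax": 0, "ay": 0, "az": -0.23},
    {"x": 0.092, "y": -0.372, "z": 0, "ax": 0, "ay": 0, "az": -0.26},
    {"x": 0.099, "y": -0.4, "z": 0, "ax": 0, "ay": 0, "az": -0.28},
    {"x": 0.104, "y": -0.42, "z": 0, "ax": 0, "ay": 0, "az": -0.295},
    {"x": 0.107, "y": -0.43, "z": 0, "ax": 0, "ay": 0, "az": -0.304},
    {"x": 0.107, "y": -0.433, "z": 0, "ax": 0, "ay": 0, "az": -0.304},
    {"x": 0.107, "y": -0.433, "z": 0, "ax": 0, "ay": 0, "az": -0.304},
    {"x": 0.107, "y": -0.433, "z": 0, "ax": 0, "ay": 0, "az": -0.304},
    {"x": 0.107, "y": -0.433, "z": 0, "ax": 0, "ay": 0, "az": -0.304},
  ],
)

```text
time_s: 6.6
ee_pos: [0.5783, -0.1959, 0.1802]
orientation: [0.999, -0.046, -0.0, -0.0]
contact_force: [0.4, -0.3, -2.8]
grip_width: 0.019
grip_force: 59.1
```

Run:
```python
from h import *
import cv2
S=robot.grab_frame("side");T=robot.grab_frame("top");s=robot.read_state();p=s["ee_pos"];print(p,s["orientation"],s["contact_force"])
cv2.imwrite("pics/s2.png",S);cv2.imwrite("pics/t2.png",T)
for n in("side","top"): print(n,proj(n,place([p[0],p[1],-.092],[[0,.08,p[2]-.0173],[0,-.08,p[2]-.0173],[0,0,p[2]-.0173]])).round(1).tolist())
c=lambda im,x,y,w,h,k:cv2.resize(im[y:y+h,x:x+w],None,fx=k,fy=k,interpolation=cv2.INTER_CUBIC)
cv2.imwrite("pics/c3.png",np.hstack([c(S,250,110,100,120,4),c(T,345,140,100,120,4)]))
```

```text
[ 0.57835249 -0.19608148  0.18021715] [ 9.98936192e-01 -4.61138054e-02  3.59383737e-05 -2.80895154e-05] [-0.3291332  -0.00459547 -2.71608045]
side [[288.7, 154.5], [326.8, 134.0], [308.8, 143.7]]
top [[360.1, 184.0], [453.9, 193.2], [406.9, 188.6]]
```

View pics/c3.png

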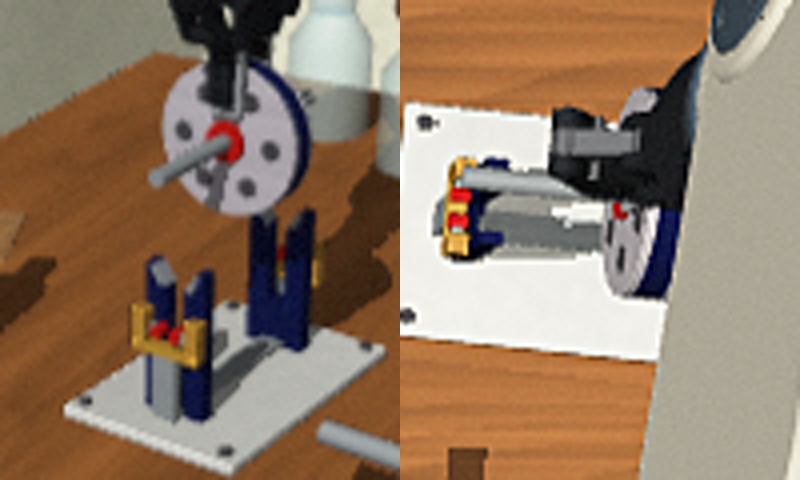

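Side view: the near axle end is at full-frame (288.6,154.6), predicted (288.7,154.5). Top view: (360,184.3), predicted (360.1,184.0). So the wheel sits true over the stand, and I'm lowering it into the funnels.

Call:
servo_tool(
  steps=[
    {"x": 0, "y": -0.0005, "z": -0.02, "ax": 0, "ay": 0, "az": 0},
    {"x": 0, "y": -0.0005, "z": -0.04, "ax": 0, "ay": 0, "az": 0},
    {"x": 0, "y": -0.0005, "z": -0.055, "ax": 0, "ay": 0, "az": 0},
    {"x": 0, "y": -0.0005, "z": -0.065, "ax": 0, "ay": 0, "az": 0},
    {"x": 0, "y": -0.0005, "z": -0.07, "ax": 0, "ay": 0, "az": 0},
    {"x": 0, "y": -0.0005, "z": -0.074, "ax": 0, "ay": 0, "az": 0},
    {"x": 0, "y": -0.0005, "z": -0.076, "ax": 0, "ay": 0, "az": 0},
    {"x": 0, "y": -0.0005, "z": -0.078, "ax": 0, "ay": 0, "az": 0},
    {"x": 0, "y": -0.0005, "z": -0.08, "ax": 0, "ay": 0, "az": 0},
    {"x": 0, "y": -0.0005, "z": -0.08, "ax": 0, "ay": 0, "az": 0},
    {"x": 0, "y": -0.0005, "z": -0.08, "ax": 0, "ay": 0, "az": 0},
  ],
)

```text
time_s: 7.8
ee_pos: [0.5784, -0.1971, 0.1162]
orientation: [0.999, -0.047, 0.0, 0.0]
contact_force: [0.8, 0.1, -2.5]
grip_width: 0.0191
grip_force: 59.3
```

Call:
servo_tool(
  steps=[
    {"x": 0, "y": 0, "z": -0.002, "ax": 0, "ay": 0, "az": 0},
    {"x": 0, "y": 0, "z": -0.004, "ax": 0, "ay": 0, "az": 0},
    {"x": 0, "y": 0, "z": -0.004, "ax": 0, "ay": 0, "az": 0},
  ],
)

```text
time_s: 8.1
ee_pos: [0.5782, -0.197, 0.1126]
orientation: [0.999, -0.047, -0.0, -0.0]
contact_force: [-0.1, 0.3, -2.9]
grip_width: 0.0189
grip_force: 59.3
```

Call:
servo_tool(
  steps=[
    {"x": 0, "y": 0, "z": -0.002, "ax": 0, "ay": 0, "az": 0},
    {"x": 0, "y": 0, "z": -0.003, "ax": 0, "ay": 0, "az": 0},
    {"x": 0, "y": 0, "z": -0.003, "ax": 0, "ay": 0, "az": 0},
  ],
)

```text
time_s: 8.4
ee_pos: [0.5783, -0.197, 0.1103]
orientation: [0.999, -0.047, -0.0, -0.0]
contact_force: [0.9, 1.4, -2.9]
grip_width: 0.0191
grip_force: 59.3
```

Call:
servo_tool(
  steps=[
    {"x": 0, "y": 0, "z": -0.002, "ax": 0, "ay": 0, "az": 0},
    {"x": 0, "y": 0, "z": -0.003, "ax": 0, "ay": 0, "az": 0},
    {"x": 0, "y": 0, "z": -0.003, "ax": 0, "ay": 0, "az": 0},
  ],
)

```text
time_s: 8.7
ee_pos: [0.5783, -0.1971, 0.1079]
orientation: [0.999, -0.047, -0.0, -0.0]
contact_force: [-0.8, 0.2, -2.2]
grip_width: 0.0189
grip_force: 59.3
```

Call:
servo_tool(
  steps=[
    {"x": 0, "y": 0, "z": -0.002, "ax": 0, "ay": 0, "az": 0},
    {"x": 0, "y": 0, "z": -0.003, "ax": 0, "ay": 0, "az": 0},
    {"x": 0, "y": 0, "z": -0.003, "ax": 0, "ay": 0, "az": 0},
  ],
)

```text
time_s: 9.0
ee_pos: [0.5783, -0.1971, 0.1055]
orientation: [0.999, -0.047, -0.0, -0.0]
contact_force: [-0.9, 0.6, -3.0]
grip_width: 0.0192
grip_force: 59.2
```

Call:
servo_tool(
  steps=[
    {"x": 0, "y": 0, "z": -0.001, "ax": 0, "ay": 0, "az": 0},
    {"x": 0, "y": 0, "z": -0.002, "ax": 0, "ay": 0, "az": 0},
    {"x": 0, "y": 0, "z": -0.002, "ax": 0, "ay": 0, "az": 0},
  ],
)

```text
time_s: 9.3
ee_pos: [0.5783, -0.1971, 0.1039]
orientation: [0.999, -0.047, -0.0, -0.0]
contact_force: [-1.3, 0.1, -3.3]
grip_width: 0.0195
grip_force: 59.1
```

Call:
servo_tool(
  steps=[
    {"x": 0, "y": 0, "z": -0.001, "ax": 0, "ay": 0, "az": 0},
    {"x": 0, "y": 0, "z": -0.002, "ax": 0, "ay": 0, "az": 0},
    {"x": 0, "y": 0, "z": -0.002, "ax": 0, "ay": 0, "az": 0},
  ],
)

```text
time_s: 9.6
ee_pos: [0.5783, -0.1971, 0.1023]
orientation: [0.999, -0.047, -0.0, -0.0]
contact_force: [-1.2, 0.2, -3.3]
grip_width: 0.019
grip_force: 59.1
```

Call:
servo_tool(
  steps=[
    {"x": 0, "y": 0, "z": -0.001, "ax": 0, "ay": 0, "az": 0},
    {"x": 0, "y": 0, "z": -0.002, "ax": 0, "ay": 0, "az": 0},
    {"x": 0, "y": 0, "z": -0.002, "ax": 0, "ay": 0, "az": 0},
  ],
)

```text
time_s: 9.9
ee_pos: [0.5783, -0.1971, 0.1007]
orientation: [0.999, -0.047, -0.0, -0.0]
contact_force: [-1.2, 0.3, -3.6]
grip_width: 0.019
grip_force: 59.2
```

Call:
servo_tool(
  steps=[
    {"x": -0.0005, "y": 0, "z": -0.001, "ax": 0, "ay": 0, "az": 0},
    {"x": -0.0005, "y": 0, "z": -0.002, "ax": 0, "ay": 0, "az": 0},
    {"x": -0.0005, "y": 0, "z": -0.002, "ax": 0, "ay": 0, "az": 0},
  ],
)

```text
time_s: 10.2
ee_pos: [0.5781, -0.1971, 0.0992]
orientation: [0.999, -0.047, 0.0, 0.0]
contact_force: [-0.7, -1.2, -2.4]
grip_width: 0.0191
grip_force: 59.2
```

Call:
servo_tool(
  steps=[
    {"x": 0, "y": 0, "z": -0.001, "ax": 0, "ay": 0, "az": 0},
    {"x": 0, "y": 0, "z": -0.002, "ax": 0, "ay": 0, "az": 0},
    {"x": 0, "y": 0, "z": -0.002, "ax": 0, "ay": 0, "az": 0},
  ],
)

```text
time_s: 10.5
ee_pos: [0.578, -0.1971, 0.0976]
orientation: [0.999, -0.047, -0.0, -0.0]
contact_force: [-0.3, -0.7, -2.5]
grip_width: 0.0187
grip_force: 59.2
```

Call:
servo_tool(
  steps=[
    {"x": 0, "y": 0, "z": -0.001, "ax": 0, "ay": 0, "az": 0},
    {"x": 0, "y": 0, "z": -0.0015, "ax": 0, "ay": 0, "az": 0},
    {"x": 0, "y": 0, "z": -0.0015, "ax": 0, "ay": 0, "az": 0},
  ],
)

```text
time_s: 10.8
ee_pos: [0.5779, -0.1971, 0.0964]
orientation: [0.999, -0.047, -0.0, -0.0]
contact_force: [0.1, -0.6, -2.7]
grip_width: 0.0189
grip_force: 59.2
```

Axle at about 79 mm and still free.

Call:
servo_tool(
  steps=[
    {"x": 0, "y": 0, "z": -0.001, "ax": 0, "ay": 0, "az": 0},
    {"x": 0, "y": 0, "z": -0.0015, "ax": 0, "ay": 0, "az": 0},
    {"x": 0, "y": 0, "z": -0.0015, "ax": 0, "ay": 0, "az": 0},
  ],
)

```text
time_s: 11.1
ee_pos: [0.5779, -0.1971, 0.0952]
orientation: [0.999, -0.047, -0.0, -0.0]
contact_force: [0.5, -0.7, -1.9]
grip_width: 0.0191
grip_force: 59.2
```

Call:
servo_tool(
  steps=[
    {"x": 0, "y": 0, "z": -0.001, "ax": 0, "ay": 0, "az": 0},
    {"x": 0, "y": 0, "z": -0.0015, "ax": 0, "ay": 0, "az": 0},
    {"x": 0, "y": 0, "z": -0.0015, "ax": 0, "ay": 0, "az": 0},
  ],
)

```text
time_s: 11.4
ee_pos: [0.5779, -0.1971, 0.094]
orientation: [0.999, -0.047, -0.0, -0.0]
contact_force: [-0.0, 0.2, -2.2]
grip_width: 0.0191
grip_force: 59.2
```

Call:
servo_tool(
  steps=[
    {"x": 0, "y": 0, "z": -0.001, "ax": 0, "ay": 0, "az": 0},
    {"x": 0, "y": 0, "z": -0.0015, "ax": 0, "ay": 0, "az": 0},
    {"x": 0, "y": 0, "z": -0.0015, "ax": 0, "ay": 0, "az": 0},
  ],
)

```text
time_s: 11.7
ee_pos: [0.5779, -0.1971, 0.0928]
orientation: [0.999, -0.047, -0.0, -0.0]
contact_force: [0.2, -0.1, -2.1]
grip_width: 0.0189
grip_force: 59.2
```

Call:
servo_tool(
  steps=[
    {"x": 0, "y": 0, "z": -0.001, "ax": 0, "ay": 0, "az": 0},
    {"x": 0, "y": 0, "z": -0.0015, "ax": 0, "ay": 0, "az": 0},
    {"x": 0, "y": 0, "z": -0.0015, "ax": 0, "ay": 0, "az": 0},
  ],
)

```text
time_s: 12.0
ee_pos: [0.5779, -0.1971, 0.0916]
orientation: [0.999, -0.047, -0.0, -0.0]
contact_force: [-0.2, -0.7, -2.5]
grip_width: 0.0189
grip_force: 59.2
```

Call:
servo_tool(
  steps=[
    {"x": 0, "y": 0, "z": -0.001, "ax": 0, "ay": 0, "az": 0},
    {"x": 0, "y": 0, "z": -0.0015, "ax": 0, "ay": 0, "az": 0},
    {"x": 0, "y": 0, "z": -0.0015, "ax": 0, "ay": 0, "az": 0},
  ],
)

```text
time_s: 12.3
ee_pos: [0.5779, -0.1971, 0.0904]
orientation: [0.999, -0.047, -0.0, -0.0]
contact_force: [-0.5, 0.5, -2.0]
grip_width: 0.019
grip_force: 59.2
```

Call:
servo_tool(
  steps=[
    {"x": 0, "y": 0, "z": -0.0005, "ax": 0, "ay": 0, "az": 0},
    {"x": 0, "y": 0, "z": -0.001, "ax": 0, "ay": 0, "az": 0},
    {"x": 0, "y": 0, "z": -0.001, "ax": 0, "ay": 0, "az": 0},
  ],
)

```text
time_s: 12.6
ee_pos: [0.5779, -0.1971, 0.0896]
orientation: [0.999, -0.047, -0.0, -0.0]
contact_force: [0.9, -0.5, -3.3]
grip_width: 0.0191
grip_force: 59.2
```

Call:
servo_tool(
  steps=[
    {"x": 0, "y": 0, "z": -0.0005, "ax": 0, "ay": 0, "az": 0},
    {"x": 0, "y": 0, "z": -0.001, "ax": 0, "ay": 0, "az": 0},
    {"x": 0, "y": 0, "z": -0.001, "ax": 0, "ay": 0, "az": 0},
  ],
)

```text
time_s: 12.9
ee_pos: [0.5779, -0.1971, 0.0888]
orientation: [0.999, -0.047, -0.0, -0.0]
contact_force: [-0.6, -0.2, -1.2]
grip_width: 0.019
grip_force: 59.2
```

Call:
servo_tool(
  steps=[
    {"x": 0, "y": 0, "z": -0.0005, "ax": 0, "ay": 0, "az": 0},
    {"x": 0, "y": 0, "z": -0.001, "ax": 0, "ay": 0, "az": 0},
    {"x": 0, "y": 0, "z": -0.001, "ax": 0, "ay": 0, "az": 0},
  ],
)

```text
time_s: 13.2
ee_pos: [0.578, -0.1971, 0.0884]
orientation: [0.999, -0.047, 0.0, 0.0]
contact_force: [-1.0, 0.7, 1.6]
grip_width: 0.0189
grip_force: 59.8
```

Call:
servo_tool(
  steps=[
    {"x": 0, "y": 0, "z": -0.0005, "ax": 0, "ay": 0, "az": 0},
    {"x": 0, "y": 0, "z": -0.001, "ax": 0, "ay": 0, "az": 0},
    {"x": 0, "y": 0, "z": -0.001, "ax": 0, "ay": 0, "az": 0},
  ],
)

```text
time_s: 13.5
ee_pos: [0.5781, -0.1972, 0.0878]
orientation: [0.999, -0.047, 0.0, 0.0]
contact_force: [-2.9, 1.5, 6.5]
grip_width: 0.019
grip_force: 60.4
```

Call:
servo_tool(
  steps=[
    {"x": -0.0003, "y": 0, "z": -0.0005, "ax": 0, "ay": 0, "az": 0},
    {"x": -0.0003, "y": 0, "z": -0.001, "ax": 0, "ay": 0, "az": 0},
    {"x": -0.0003, "y": 0, "z": -0.001, "ax": 0, "ay": 0, "az": 0},
  ],
)

```text
time_s: 13.8
ee_pos: [0.5781, -0.1973, 0.0872]
orientation: [0.999, -0.047, 0.0, 0.0]
contact_force: [-2.0, -0.3, 7.0]
grip_width: 0.0194
grip_force: 60.6
```

Call:
servo_tool(
  steps=[
    {"x": 0, "y": 0, "z": -0.0005, "ax": 0, "ay": 0, "az": 0},
    {"x": 0, "y": 0, "z": -0.0005, "ax": 0, "ay": 0, "az": 0},
    {"x": 0, "y": 0, "z": -0.0005, "ax": 0, "ay": 0, "az": 0},
  ],
)

```text
time_s: 14.1
ee_pos: [0.5782, -0.1973, 0.0869]
orientation: [0.999, -0.047, 0.001, 0.0]
contact_force: [-2.3, 0.7, 7.5]
grip_width: 0.0191
grip_force: 60.6
```

Call:
servo_tool(
  steps=[
    {"x": -0.0003, "y": 0, "z": -0.0005, "ax": 0, "ay": 0, "az": 0},
    {"x": -0.0003, "y": 0, "z": -0.001, "ax": 0, "ay": 0, "az": 0},
    {"x": -0.0003, "y": 0, "z": -0.001, "ax": 0, "ay": 0, "az": 0},
  ],
)

```text
time_s: 14.4
ee_pos: [0.5782, -0.1974, 0.0863]
orientation: [0.999, -0.047, 0.001, 0.0]
contact_force: [-2.6, 1.1, 8.4]
grip_width: 0.0192
grip_force: 60.7
```

Call:
servo_tool(
  steps=[
    {"x": 0, "y": 0, "z": -0.0005, "ax": 0, "ay": 0, "az": 0},
    {"x": 0, "y": 0, "z": -0.001, "ax": 0, "ay": 0, "az": 0},
    {"x": 0, "y": 0, "z": -0.001, "ax": 0, "ay": 0, "az": 0},
  ],
)

```text
time_s: 14.7
ee_pos: [0.5782, -0.1974, 0.0855]
orientation: [0.999, -0.047, 0.001, 0.0]
contact_force: [-1.9, 0.3, 7.7]
grip_width: 0.0193
grip_force: 60.6
```

Call:
servo_tool(
  steps=[
    {"x": 0, "y": 0, "z": -0.0005, "ax": 0, "ay": 0, "az": 0},
    {"x": 0, "y": 0, "z": -0.001, "ax": 0, "ay": 0, "az": 0},
    {"x": 0, "y": 0, "z": -0.001, "ax": 0, "ay": 0, "az": 0},
  ],
)

```text
time_s: 15.0
ee_pos: [0.578, -0.1974, 0.0844]
orientation: [0.999, -0.047, 0.001, 0.0]
contact_force: [-1.5, 0.3, 6.4]
grip_width: 0.0187
grip_force: 60.4
```

Call:
servo_tool(
  steps=[
    {"x": 0, "y": 0, "z": -0.0005, "ax": 0, "ay": 0, "az": 0},
    {"x": 0, "y": 0, "z": -0.001, "ax": 0, "ay": 0, "az": 0},
    {"x": 0, "y": 0, "z": -0.001, "ax": 0, "ay": 0, "az": 0},
  ],
)

```text
time_s: 15.3
ee_pos: [0.5779, -0.1974, 0.0834]
orientation: [0.999, -0.047, 0.001, 0.0]
contact_force: [-1.0, 0.5, 3.9]
grip_width: 0.0187
grip_force: 60.0
```

Call:
servo_tool(
  steps=[
    {"x": 0, "y": 0, "z": -0.0005, "ax": 0, "ay": 0, "az": 0},
    {"x": 0, "y": 0, "z": -0.001, "ax": 0, "ay": 0, "az": 0},
    {"x": 0, "y": 0, "z": -0.001, "ax": 0, "ay": 0, "az": 0},
  ],
)

```text
time_s: 15.6
ee_pos: [0.5776, -0.1972, 0.082]
orientation: [0.999, -0.047, 0.0, 0.0]
contact_force: [0.0, -1.0, 2.6]
grip_width: 0.0189
grip_force: 59.9
```

Call:
servo_tool(
  steps=[
    {"x": 0, "y": 0, "z": -0.0005, "ax": 0, "ay": 0, "az": 0},
    {"x": 0, "y": 0, "z": -0.001, "ax": 0, "ay": 0, "az": 0},
    {"x": 0, "y": 0, "z": -0.001, "ax": 0, "ay": 0, "az": 0},
  ],
)

```text
time_s: 15.9
ee_pos: [0.5774, -0.1971, 0.081]
orientation: [0.999, -0.047, -0.0, -0.0]
contact_force: [0.6, -1.2, -0.0]
grip_width: 0.0188
grip_force: 59.6
```

Call:
servo_tool(
  steps=[
    {"x": 0, "y": 0, "z": -0.0005, "ax": 0, "ay": 0, "az": 0},
    {"x": 0, "y": 0, "z": -0.0005, "ax": 0, "ay": 0, "az": 0},
    {"x": 0, "y": 0, "z": -0.0005, "ax": 0, "ay": 0, "az": 0},
  ],
)

```text
time_s: 16.2
ee_pos: [0.5774, -0.197, 0.0807]
orientation: [0.999, -0.047, -0.0, -0.0]
contact_force: [-0.2, -0.3, -2.0]
grip_width: 0.0188
grip_force: 59.3
```

Call:
servo_tool(
  steps=[
    {"x": 0, "y": 0, "z": -0.0005, "ax": 0, "ay": 0, "az": 0},
    {"x": 0, "y": 0, "z": -0.0005, "ax": 0, "ay": 0, "az": 0},
    {"x": 0, "y": 0, "z": -0.0005, "ax": 0, "ay": 0, "az": 0},
  ],
)

```text
time_s: 16.5
ee_pos: [0.5774, -0.197, 0.0804]
orientation: [0.999, -0.047, -0.0, -0.0]
contact_force: [0.5, -0.5, -2.1]
grip_width: 0.0193
grip_force: 59.3
```

Call:
servo_tool(
  steps=[
    {"x": 0, "y": 0, "z": -0.0005, "ax": 0, "ay": 0, "az": 0},
    {"x": 0, "y": 0, "z": -0.0005, "ax": 0, "ay": 0, "az": 0},
    {"x": 0, "y": 0, "z": -0.0005, "ax": 0, "ay": 0, "az": 0},
  ],
)

```text
time_s: 16.8
ee_pos: [0.5774, -0.197, 0.08]
orientation: [0.999, -0.047, -0.0, -0.0]
contact_force: [0.4, 0.3, -1.3]
grip_width: 0.019
grip_force: 59.4
```

Call:
servo_tool(
  steps=[
    {"x": 0, "y": 0, "z": -0.0005, "ax": 0, "ay": 0, "az": 0},
    {"x": 0, "y": 0, "z": -0.0005, "ax": 0, "ay": 0, "az": 0},
    {"x": 0, "y": 0, "z": -0.0005, "ax": 0, "ay": 0, "az": 0},
  ],
)

```text
time_s: 17.1
ee_pos: [0.5774, -0.1971, 0.0796]
orientation: [0.999, -0.047, -0.0, -0.0]
contact_force: [1.2, 0.2, -1.6]
grip_width: 0.019
grip_force: 59.3
```

Call:
servo_tool(
  steps=[
    {"x": 0, "y": 0, "z": -0.0005, "ax": 0, "ay": 0, "az": 0},
    {"x": 0, "y": 0, "z": -0.0005, "ax": 0, "ay": 0, "az": 0},
    {"x": 0, "y": 0, "z": -0.0005, "ax": 0, "ay": 0, "az": 0},
  ],
)

```text
time_s: 17.4
ee_pos: [0.5774, -0.1971, 0.0792]
orientation: [0.999, -0.047, -0.0, -0.0]
contact_force: [0.9, 0.1, -1.6]
grip_width: 0.0191
grip_force: 59.2
```

Call:
servo_tool(
  steps=[
    {"x": 0, "y": 0, "z": -0.0005, "ax": 0, "ay": 0, "az": 0},
    {"x": 0, "y": 0, "z": -0.0005, "ax": 0, "ay": 0, "az": 0},
    {"x": 0, "y": 0, "z": -0.0005, "ax": 0, "ay": 0, "az": 0},
  ],
)

```text
time_s: 17.7
ee_pos: [0.5774, -0.1971, 0.0788]
orientation: [0.999, -0.047, -0.0, -0.0]
contact_force: [-0.2, 1.1, -3.4]
grip_width: 0.0187
grip_force: 59.3
```

Call:
servo_tool(
  steps=[
    {"x": 0, "y": 0, "z": -0.0005, "ax": 0, "ay": 0, "az": 0},
    {"x": 0, "y": 0, "z": -0.0005, "ax": 0, "ay": 0, "az": 0},
    {"x": 0, "y": 0, "z": -0.0005, "ax": 0, "ay": 0, "az": 0},
  ],
)

```text
time_s: 18.0
ee_pos: [0.5775, -0.1971, 0.0787]
orientation: [0.999, -0.047, 0.0, 0.0]
contact_force: [-1.3, 1.2, 1.8]
grip_width: 0.019
grip_force: 59.9
```

Call:
servo_tool(
  steps=[
    {"x": 0, "y": 0, "z": -0.0005, "ax": 0, "ay": 0, "az": 0},
    {"x": 0, "y": 0, "z": -0.0005, "ax": 0, "ay": 0, "az": 0},
    {"x": 0, "y": 0, "z": -0.0005, "ax": 0, "ay": 0, "az": 0},
  ],
)

```text
time_s: 18.3
ee_pos: [0.5775, -0.1971, 0.0786]
orientation: [0.999, -0.047, 0.0, 0.0]
contact_force: [-1.7, 1.1, 5.6]
grip_width: 0.0189
grip_force: 60.5
```

Call:
servo_tool(
  steps=[
    {"x": 0, "y": 0, "z": -0.0005, "ax": 0, "ay": 0, "az": 0},
    {"x": 0, "y": 0, "z": -0.0005, "ax": 0, "ay": 0, "az": 0},
    {"x": 0, "y": 0, "z": -0.0005, "ax": 0, "ay": 0, "az": 0},
  ],
)

```text
time_s: 18.6
ee_pos: [0.5776, -0.1971, 0.0786]
orientation: [0.999, -0.047, 0.0, 0.0]
contact_force: [-3.8, 1.3, 9.1]
grip_width: 0.0193
grip_force: 61.1
```

Hard stop: force rises with no travel, so the axle is home. I'll ease off, then open only partly because the posts are close.

Call:
servo_tool(
  steps=[
    {"x": 0, "y": 0, "z": 0.0005, "ax": 0, "ay": 0, "az": 0},
    {"x": 0, "y": 0, "z": 0.0005, "ax": 0, "ay": 0, "az": 0},
  ],
)

```text
time_s: 18.8
ee_pos: [0.5776, -0.1971, 0.0786]
orientation: [0.999, -0.047, 0.0, 0.0]
contact_force: [-3.4, 0.9, 6.4]
grip_width: 0.019
grip_force: 60.3
```

Call:
servo_tool(
  steps=[
    {"x": 0, "y": 0, "z": 0, "ax": 0, "ay": 0, "az": 0},
    {"x": 0, "y": 0, "z": 0, "ax": 0, "ay": 0, "az": 0},
    {"x": 0, "y": 0, "z": 0, "ax": 0, "ay": 0, "az": 0},
    {"x": 0, "y": 0, "z": 0, "ax": 0, "ay": 0, "az": 0},
    {"x": 0, "y": 0, "z": 0, "ax": 0, "ay": 0, "az": 0},
    {"x": 0, "y": 0, "z": 0, "ax": 0, "ay": 0, "az": 0},
  ],
  jaw=-0.05,
)

```text
time_s: 19.4
ee_pos: [0.5775, -0.1971, 0.078]
orientation: [0.999, -0.047, -0.0, -0.0]
contact_force: [0.5, -0.0, 0.3]
grip_width: 0.0402
grip_force: 0.0
```

Call:
servo_tool(
  steps=[
    {"x": 0, "y": 0, "z": 0.01, "ax": 0, "ay": 0, "az": 0},
    {"x": 0, "y": 0, "z": 0.03, "ax": 0, "ay": 0, "az": 0},
    {"x": 0, "y": 0, "z": 0.06, "ax": 0, "ay": 0, "az": 0},
    {"x": 0, "y": 0, "z": 0.1, "ax": 0, "ay": 0, "az": 0},
    {"x": 0, "y": 0, "z": 0.15, "ax": 0, "ay": 0, "az": 0},
    {"x": -0.03, "y": -0.05, "z": 0.18, "ax": 0, "ay": 0, "az": 0},
    {"x": -0.08, "y": -0.1, "z": 0.2, "ax": 0, "ay": 0, "az": 0},
    {"x": -0.13, "y": -0.15, "z": 0.2, "ax": 0, "ay": 0, "az": 0},
    {"x": -0.18, "y": -0.2, "z": 0.2, "ax": 0, "ay": 0, "az": 0},
    {"x": -0.23, "y": -0.25, "z": 0.2, "ax": 0, "ay": 0, "az": 0},
    {"x": -0.25, "y": -0.3, "z": 0.2, "ax": 0, "ay": 0, "az": 0},
    {"x": -0.25, "y": -0.3, "z": 0.2, "ax": 0, "ay": 0, "az": 0},
    {"x": -0.25, "y": -0.3, "z": 0.2, "ax": 0, "ay": 0, "az": 0},
  ],
)

```text
time_s: 20.7
ee_pos: [0.3759, -0.4397, 0.2397]
orientation: [0.999, -0.048, 0.001, 0.001]
contact_force: [0.6, 0.2, 1.1]
grip_width: 0.0405
grip_force: 0.0
```

Run:
```python
from h import *
import cv2
S=robot.grab_frame("side");T=robot.grab_frame("top")
c=lambda im,x,y,w,h,k:cv2.resize(im[y:y+h,x:x+w],None,fx=k,fy=k,interpolation=cv2.INTER_CUBIC)
cv2.imwrite("pics/c4.png",np.hstack([c(S,250,125,100,110,4),c(T,340,145,100,110,4)]))
for n,o in(("side",(250,125)),("top",(340,145))): print(n,((proj(n,place([.5778,-.1968,-.092],[[0,.08,.0615],[0,-.08,.0615]]))-o)*4+1.5).round().tolist())
```

```text
side [[157.0, 286.0], [302.0, 191.0]]
top [[51.0, 188.0], [384.0, 221.0]]
```

View pics/c4.png

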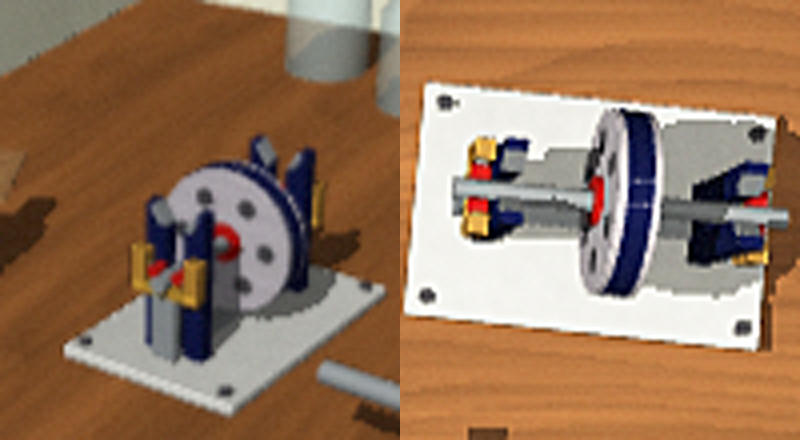

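Side and top crops show both axle ends down in the slots under the red noses. The near end is at about (157,288) in the side crop and (455,192) in the top crop, within a pixel of the seated prediction. The arm is clear, so I'm handing in.

```bash
python3 -c "
from bench import robot
print(robot.finish_job())"
```

```text
the job is handed in; nothing more can be done
None
```

The flywheel was pressed past the noses to a hard stop at about 12 N, with both axle ends appearing seated in the final images, then released; the arm moved clear and the job was handed in at about 21 s. No pass/fail verdict was returned.

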